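# Find the filled printed block by feel and clamp it in the fixture

## Robot

A 6-joint arm with a two-finger parallel gripper is mounted at the origin on the work surface. World frame = base frame: x ahead of the robot, y to its left, z up, the work surface at z = 0. Lengths are in mm, angles in rad, forces in N, time in s.
With the tool pointing down it reaches from about 275 to 750 mm from the base axis. Payload 10.2 kg.
Tool frame: the origin (TCP) lies where the fingers leave the gripper's body, on its centre line; the fingertips stand 73 mm ahead of it and the grasp point (between the pads) lies 54 mm ahead of it; z points along the fingers, y is the line along which they close (so a half turn about z gives the same grasp; the last joint's range is limited). The gripper opens to 85 mm and grips with 20 to 120 N. Pads are 22 mm wide; open, the fingers measure 114 mm over their backs; the gripper's body (76 mm by 85 mm) begins 54 mm behind the grasp point. The pads swing forward as they close: fully open they stand 13 mm farther back than shut.
Start: joints at [-1.449, 0.313, 1.498, -0, 1.331, -0.223], TCP at [177.442, -494.111, 303.894] pointing down, gripper open.
Joint ranges: [-2.94, 2.94], [-0.97, 2.17], [0.19, 2.56], [-1.23, 4.37], [0.02, 3.11], [-2.88, 2.88]. Speed limits (rad/s): [2.39, 2.39, 3.01, 3.14, 3.14, 3.14].

## Interface

Orientations are given as a unit quaternion [w, x, y, z].
In Python, from rig import ctrl gives the robot as it stands.
- The arm moves only by the shell command python3 -m creep 'ROWS' [OPENING] [FORCE]. ROWS is JSON, a list that holds one entry, the list of rows, each a list of 6 numbers: the shift along the world's x, y, z in units of 25 mm (1.0 is 25 mm), then the turn, a rotation vector about the world's x, y, z in units of 5 degrees (1.0 is 5 degrees). In form: [[[x, y, z, ax, ay, az], ...]]. A call has 1 to 20 rows; each row is the pose to reach, as a shift and turn from the pose commanded when the call began; what a row does not reach only later rows make up. A row lasts 1/12 s, in which the tool goes at most 41.7 mm and 7.16 degrees, less where a joint would pass 70% of its speed; a pose out of reach is approached as far as the arm can. A call with a gripper value outside its range is refused whole. OPENING is the finger opening in mm, from 0 to 85.4, set as the call begins (- or left out, the last holds). The fingers move at their own pace and stop on an object; FORCE is the grip in N (left out, the last holds). Time passes only in rows, so rows that repeat a pose let the fingers close. It gives the time, the measured TCP pose, the force, the opening and the grip force at its end, in the units of the state.
- ctrl.sense(): the state, without advancing time (a new reading comes with each control period).
- ctrl.capture(name): name is "side" or "top" or "wrist"; returns a dict with "image" (400x640x3 uint8, red, green, blue), "fx", "fy", "cx", "cy" (pixels), "R" (3x3) and "t" (3): a world point X has camera coordinates R X + t. Camera axes: x right, y down, z forward; pixel columns grow to the right and rows downward; lengths in mm; the calibration is good to about 2 mm. A picture is of the moment at which its call begins. There is no depth.
- ctrl.finish_job(): hands the job in; it is judged then, once.
The state is a dict: "time_s": time; "joints": joint angles; "dq": joint speeds; "tau": joint torques, N m; "eef_pos": TCP position; "ee_rot": TCP orientation; "force": force on the tool from outside, world axes, zero at the start; "wrist_torque": the same for the moment, N m; "grip_width": opening from 0.0 (shut) to 1.0 (fully open); "grip_force": force on a finger pad.
Only numpy, scipy, OpenCV 4.12 (cv2) and the standard library are available. Lean on these libraries where they do the work, as an engineer would, in place of code of your own. Each camera call takes 0.05 s, during which the arm holds its last target. There are 200 camera calls.

## Task

Three printed blocks look alike, but only one has had its core filled, so it is about twice as heavy: find it by feel, for instance by nudging them. Gently slide the filled block along the bench into the corner of the clamping fixture, flush against both fences, then swing the clamp's handle fully upright so that the clamp presses on the block. Leave the two empty blocks standing on the bench clear of the fixture, and do not disturb the other things.

Things in the scene. Friction and masses are not known exactly. Their poses are not given: they have to be found in the camera images.
- table: the bench top, top face at z = 0
- block_a: one of three look-alike printed mortar blocks, 90 x 90 x 55 mm high, flat closed top; origin: centre of the underside, x and y square to its sides. Too wide to grasp: push it along the bench. One of the three (any) is filled, 0.77 to 0.94 kg, the two empty ones are 0.33 to 0.40 kg; friction on the bench 0.54 to 0.66. Its edges break above 70 N
- block_b: one of three look-alike printed mortar blocks, 90 x 90 x 55 mm high, flat closed top; origin: centre of the underside, x and y square to its sides. Too wide to grasp: push it along the bench. One of the three (any) is filled, 0.77 to 0.94 kg, the two empty ones are 0.33 to 0.40 kg; friction on the bench 0.54 to 0.66. Its edges break above 70 N
- block_c: one of three look-alike printed mortar blocks, 90 x 90 x 55 mm high, flat closed top; origin: centre of the underside, x and y square to its sides. Too wide to grasp: push it along the bench. One of the three (any) is filled, 0.77 to 0.94 kg, the two empty ones are 0.33 to 0.40 kg; friction on the bench 0.54 to 0.66. Its edges break above 70 N
- fixture: clamping fixture screwed to the bench: two low fences in an L and a toggle clamp. Origin: on the bench, exactly where the origin of a block lies when it is fully home. x points away from the robot, y to the left (turned by its yaw). Open to -x and -y. The clamp stands at x = 0 on a 30 mm high riser behind the side fence, y = 57 to 143 mm
- far_fence (a point): top edge of the far fence (aluminium bar) in the middle of its inner face: fixture x +45, y -50, z 30 mm; 12 mm thick, 30 mm high, running from fixture y = -160 to +60 mm
- side_fence (a point): top edge of the side fence (aluminium bar) in the middle of its inner face: fixture x -5, y +45, z 30 mm; 12 mm thick, 30 mm high, running from fixture x = -45 to +35 mm
- clamp_arm: hold-down arm of the clamp with a sprung rubber foot; origin: its pivot, at fixture x 0, y 85, z 80 mm. Open, it stands up, 170 mm above the bench; as the handle is raised it swings down to -y onto the top of a block that is home, where the foot, 85 mm from the pivot, gives 4 mm and presses with about 3 N
- clamp_handle (a joint): angle of the clamp handle about its pivot, rad: 0 = laid back to the left (fixture +y), 66 degrees from upright; 1.15 = upright, fully closed, against its stop. It stays where it is left (friction 0.55 N m)
- handle_end (a point): middle of the free end of the clamp handle, a round black grip of 19 mm diameter. The pivot, 130 mm away along the handle, is at fixture x 0, y 115, z 70 mm. At 0 rad the end is at y 234, z 123 mm; at 1.15 rad at y 115, z 200 mm. To close, push the end from its left towards the fixture's -y, following the arc
- tub: bystander: closed white tub, 90 mm diameter, 110 mm high; origin under its centre
- cup: bystander: clear measuring cup, 84 mm rim diameter, 100 mm high; origin under its centre
- knife: bystander: filling knife lying flat on the bench beyond the fixture
- tube: bystander: short printed tube standing on end, 72 mm diameter, 50 mm high; origin under its centre
Mind the look-alikes: they are no part of the job. Leave any purple look-alike of the block_b alone.

How it is judged:
By the outcome, as a careful person would: the job done as asked, in the order asked, and still so for the second after the job is handed in, with the robot touching nothing.
It also fails if it takes over 72 s, if anything falls off the work surface, if the arm or the gripper's body presses on something with over 40 N, if the wrist force passes 120 N, or if a joint passes its speed limit or range.

## Working session

There is one attempt and no reset: what is moved stays moved. The work goes in short steps, Python scripts to look and compute and a shell command to move; the robot and the scene stay as the last step left them, time stands still between calls to the robot, and variables do not carry over. Pictures are saved under pics/ and viewed, at most 10 in all, crops included, and the job is handed in when it is done.

```bash
ls; mkdir -p pics; cat > h.py <<'E'
from rig import ctrl
import numpy as np, cv2, json
def cap(n,f=None):
    c=ctrl.capture(n)
    for k in("R","t"): c[k]=np.array(c[k],float)
    if f: cv2.imwrite("pics/"+f,cv2.cvtColor(np.array(c["image"]),cv2.COLOR_RGB2BGR))
    return c
def ray(c,u,v,z):
    d=c["R"].T@np.array([(u-c["cx"])/c["fx"],(v-c["cy"])/c["fy"],1]); o=-c["R"].T@c["t"]
    return o+d*(z-o[2])/d[2]
def proj(c,X):
    p=c["R"]@np.array(X,float)+c["t"]; return np.array([c["fx"]*p[0]/p[2]+c["cx"],c["fy"]*p[1]/p[2]+c["cy"]])
E
python3 - <<'E'
from h import *
for n in("top","side"):
    c=cap(n,n+"0.png"); print(n,c["fx"],c["cx"],c["cy"],-c["R"].T@c["t"],c["R"].round(3).tolist())
print(ctrl.sense())
E
```

```text
pics
top 482.3299718758356 317.6249339332722 195.5809949964361 [ 417.74764531   28.08803752 1482.73757264] [[0.018, -1.0, 0.009], [-0.997, -0.018, -0.071], [0.071, -0.007, -0.997]]
side 401.85264150719325 318.57805698832345 205.51421261276266 [134.50439994 605.92669161 902.21503208] [[-0.832, -0.554, 0.003], [-0.414, 0.618, -0.668], [0.369, -0.558, -0.744]]
{'time_s': 0.1, 'joints': array([-1.44936956e+00,  3.13397291e-01,  1.49833801e+00,  4.74652444e-05,
        1.33102598e+00, -2.23366293e-01]), 'dq': array([ 0.00119556, -0.00125992, -0.00299962, -0.0010849 ,  0.00015517,
        0.00132034]), 'tau': array([ 3.16029182e-03, -4.12897968e+01, -2.60140318e+01, -1.58653834e-04,
        3.01613989e-03, -1.88382387e-05]), 'eef_pos': array([ 177.44659782, -493.95112696,  303.39929706]), 'ee_rot': array([-5.82381173e-04,  9.85177287e-01,  1.71538249e-01,  5.27899320e-05]), 'force': array([-0.70667536, -0.69364664, -0.01758435]), 'wrist_torque': array([ 0.05522724,  0.01133761, -0.03037913]), 'grip_force': 0.0, 'grip_width': 0.9992115781990634}
```

View pics/top0.png

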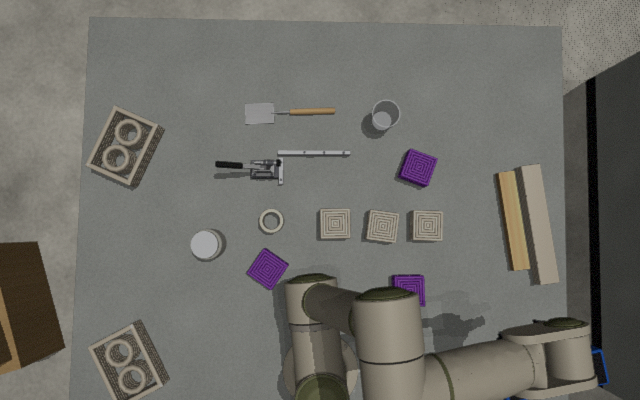

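View pics/side0.png

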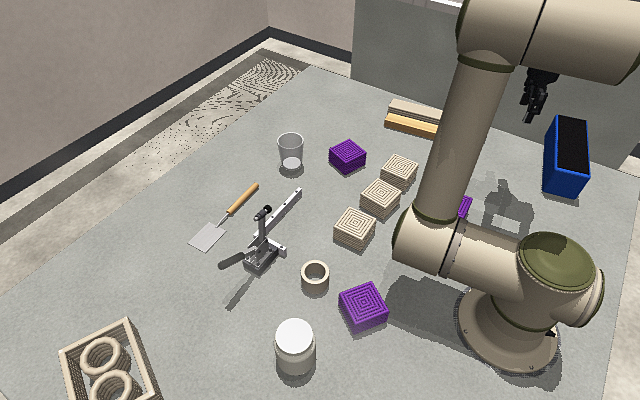

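The top view shows the tan blocks at about (335,223), (382,226) and (427,225). The far fence spans (278–351, 153), the side fence (281, 157–185) and the handle end is at (217,164). The tube is at (271,221), with purple look-alikes at (418,168), (267,268) and (409,290).

```bash
python3 - <<'E'
from h import *
c=cap("top"); im=np.array(c["image"]); hsv=cv2.cvtColor(im,cv2.COLOR_RGB2HSV)
roi=np.zeros(im.shape[:2],np.uint8); roi[195:250,250:460]=255
m=((hsv[...,0]>8)&(hsv[...,0]<35)&(hsv[...,1]>25)&(hsv[...,2]>90)).astype(np.uint8)*255&roi
m=cv2.morphologyEx(m,cv2.MORPH_CLOSE,np.ones((3,3),np.uint8))
for k in cv2.findContours(m,cv2.RETR_EXTERNAL,cv2.CHAIN_APPROX_NONE)[0]:
    if cv2.contourArea(k)<100: continue
    r=cv2.minAreaRect(k); b=cv2.boxPoints(r)
    P=np.array([ray(c,*p,55)[:2] for p in b]); e=P[1]-P[0]
    print(r, P.mean(0).round(1), np.linalg.norm(P-np.roll(P,1,0),axis=1).round(1), np.degrees(np.arctan2(e[1],e[0])).round(1))
    M=cv2.moments(k); print("  mom",ray(c,M['m10']/M['m00'],M['m01']/M['m00'],55)[:2].round(1))
g=cv2.cvtColor(im,cv2.COLOR_RGB2GRAY)
t=im[135:200,205:360]; cv2.imwrite("pics/fx.png",cv2.cvtColor(cv2.resize(t,None,fx=5,fy=5,interpolation=cv2.INTER_CUBIC),cv2.COLOR_RGB2BGR))
print("side fence row slices"); print(g[178,270:300]); print(g[184,270:300])
print(g[145:165,310]);print(g[145:165,300]);print(g[145:165,340])
s=cap("side"); t=np.array(s["image"])[170:310,190:340]; cv2.imwrite("pics/fxs.png",cv2.cvtColor(cv2.resize(t,None,fx=4,fy=4,interpolation=cv2.INTER_CUBIC),cv2.COLOR_RGB2BGR))
E
```

```text
((427.5, 225.0), (30.0, 29.0), 90.0) [ 438.  -309.4] [88.6 86.2 88.7 85.8] -89.0
  mom [ 437.4 -309.4]
((382.4538879394531, 225.8692626953125), (29.892370223999023, 30.140439987182617), 7.125016689300537) [ 433.1 -175.9] [88.2 89.1 88.6 89.1] -6.5
  mom [ 433.  -175.9]
((271.0, 220.5), (23.0, 24.0), 90.0) [443.  153.9] [67.9 71.  67.9 70.7] -89.0
  mom [443.  154.1]
((335.0, 223.0), (30.0, 30.0), 90.0) [439.  -35.4] [88.5 88.9 88.6 88.5] -89.0
  mom [438.1 -34.7]
side fence row slices
[ 43  38  33  42  42  41  40  37  62 156 133 145 146 106 117 118 119 120
 116 119 120 114 115 121 121 122 118 118 117 118]
[121 118 120 118 116 114 121 117  82  87  86  88  86 100 116 116 121 120
 124 125 121 119 117 118 119 120 119 117 121 120]
[119 114 114 120 118 136 164 169 167  93  63  73  86 115 116 121 118 117
 116 122]
[121 122 125 119 122 138 163 167 165  96  61  82 116 118 120 124 123 120
 119 120]
[121 120 123 123 120 132 164 170 167  94  57  81 117 121 118 117 118 118
 119 118]
```

View pics/fx.png

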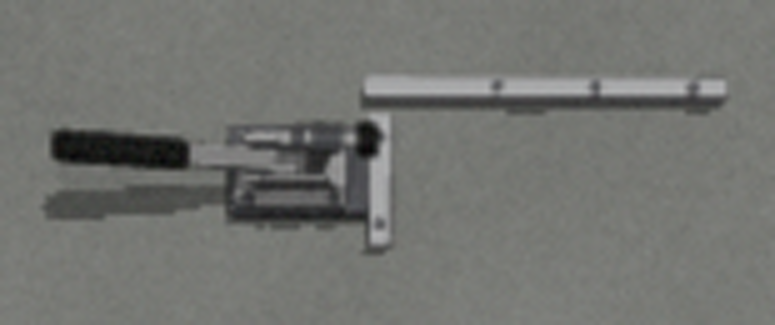

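View pics/fxs.png

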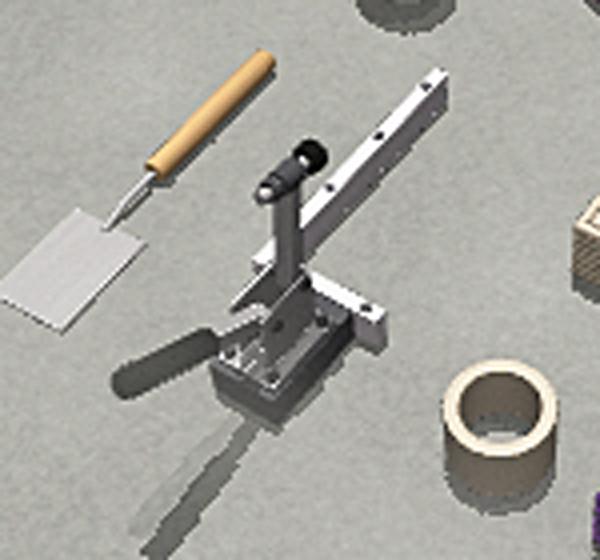

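The top crop shows the far fence's lower edge horizontal, at about row 153.8, and the side fence's right edge at about column 283 over rows 158–183. The side crop shows the clamp arm upright and the handle laid back towards the left.

```bash
python3 - <<'E'
from h import *
c=cap("top"); g=cv2.cvtColor(np.array(c["image"]),cv2.COLOR_RGB2GRAY).astype(float)
def edge(p,lo,hi):  # bright -> dark crossing, p 1d
    th=(lo+hi)/2
    for i in range(len(p)-1):
        if p[i]>=th>p[i+1]: return i+(p[i]-th)/(p[i]-p[i+1])
P=[]
for u in range(285,348):
    e=edge(g[151:158,u],60,166)
    if e is not None: P.append(ray(c,u,151+e,30)[:2])
P=np.array(P); f=np.polyfit(P[:,1],P[:,0],1); res=P[:,0]-np.polyval(f,P[:,1]); k=abs(res)<1.5
f=np.polyfit(P[k,1],P[k,0],1); yaw=-np.degrees(np.arctan(f[0])); print("far fence x=",f,"yaw",yaw,k.sum())
ul=[edge(g[152,345:358],118,168),  ]; print("far right end", ray(c,345+ul[0],152,30))
l=g[152,270:290]; i=np.where(l>145)[0][0]; print("far left end", ray(c,270+i-.5,152,30))
S=[]
for v in range(165,182):
    e=edge(g[v,280:287],112,148)
    if e is not None: S.append(ray(c,280+e,v,30)[:2])
S=np.array(S); print("side fence inner",S.round(1).tolist())
a=np.radians(yaw); ex=np.array([np.cos(a),np.sin(a)]); ey=np.array([-np.sin(a),np.cos(a)])
sx=np.median(S@ey)-45; fx=np.median(P[k]@ex)-45
O=fx*ex+sx*ey; print("fixture",O)
h=ray(c,215.5,164,123); print("handle end est",h, "pred",O+234*ey)
# side camera checks
s=cap("side")
for q in([45,60,30],[45,-160,30],[-45,45,30],[0,234,123],[0,85,80]): 
    X=np.r_[O+q[0]*ex+q[1]*ey,q[2]]; print(q,X.round(1),"top",proj(c,X).round(1),"side",proj(s,X).round(1), "sidecrop",((proj(s,X)-[190,170])*4).round())
E
```

```text
far fence x= [-1.94175179e-02  6.48916855e+02] yaw 1.112402030432472 59
far right end [655.64373248 -77.64377725  30.        ]
far left end [651.43654851 141.47539921  30.        ]
side fence inner [[612.0, 124.6], [608.9, 124.5], [605.9, 124.6], [602.8, 124.6], [599.8, 124.5], [596.7, 125.2], [593.7, 125.3], [590.6, 125.1], [587.6, 125.2], [584.5, 125.0], [581.5, 124.9], [578.5, 124.8], [575.4, 124.7], [572.4, 124.8], [569.3, 125.1], [566.3, 124.9], [563.3, 124.4]]
fixture [602.29120255  80.28760123]
handle end est [598.79869095 308.97251468 123.        ] pred [597.7483597  314.24350002]
[45, 60, 30] [646.1 141.1  30. ] top [277.6 153.7] side [256.  236.4] sidecrop [264. 265.]
[45, -160, 30] [650.4 -78.8  30. ] top [350.  153.7] side [301.3 187.9] sidecrop [445.  71.]
[-45, 45, 30] [556.4 124.4  30. ] top [282.4 183.2] side [286.1 247.1] sidecrop [384. 308.]
[0, 234, 123] [597.7 314.2 123. ] top [213.6 164.3] side [219.  271.1] sidecrop [116. 404.]
[0, 85, 80] [600.6 165.3  80. ] top [267.7 166.3] side [261.5 238.5] sidecrop [286. 274.]
```

```bash
python3 -m creep '[[[1.5,1.5,0,0,0,-1],[3,3,-1,0,0,-2],[4.5,4.5,-2,0,0,-3],[6,6,-3,0,0,-3.95],[7,7.4,-4,0,0,-3.95],[7,7.4,-6,0,0,-3.95],[7,7.4,-8,0,0,-3.95],[7,7.4,-8.72,0,0,-3.95],[7,7.4,-8.72,0,0,-3.95],[7,7.4,-8.72,0,0,-3.95],[7,7.4,-8.72,0,0,-3.95],[7,7.4,-8.72,0,0,-3.95]]]' 50 20
```

```text
time_s: 1.3
eef_pos: [352.8, -310.4, 87.9]
ee_rot: [0.001, 1.0, -0.0, 0.001]
force: [-0.3, 0.1, -0.9]
grip_width: 0.587
grip_force: 0.0
```

```bash
python3 -m creep '[[[0.4,0,0,0,0,0],[0.8,0,0,0,0,0],[0.8,0,0,0,0,0]]]'; for i in 1 2 3 4 5 6; do echo; done >/dev/null; python3 -m creep '[[[0.2,0,0,0,0,0],[0.4,0,0,0,0,0],[0.6,0,0,0,0,0]]]'; python3 -m creep '[[[0.2,0,0,0,0,0]]]';python3 -m creep '[[[0.2,0,0,0,0,0]]]';python3 -m creep '[[[0.2,0,0,0,0,0]]]'; python3 -m creep '[[[0.2,0,0,0,0,0]]]'; python3 -m creep '[[[0,0,0,0,0,0],[0,0,0,0,0,0]]]'
```

```text
time_s: 1.55
eef_pos: [374.3, -310.1, 87.6]
ee_rot: [0.002, 1.0, 0.0, 0.001]
force: [0.6, 0.6, -0.3]
grip_width: 0.586
grip_force: 0.0
time_s: 1.8
eef_pos: [387.7, -309.2, 86.2]
ee_rot: [0.0, 1.0, 0.0, -0.0]
force: [-4.2, 0.3, 2.8]
grip_width: 0.585
grip_force: 2.0
time_s: 1.88
eef_pos: [392.7, -309.1, 86.0]
ee_rot: [-0.0, 1.0, 0.0, -0.0]
force: [-4.3, -0.1, 3.3]
grip_width: 0.588
grip_force: 2.1
time_s: 1.97
eef_pos: [397.7, -309.1, 85.9]
ee_rot: [-0.0, 1.0, 0.0, -0.0]
force: [-3.9, -1.0, 3.2]
grip_width: 0.582
grip_force: 2.2
time_s: 2.05
eef_pos: [402.8, -309.1, 85.9]
ee_rot: [-0.0, 1.0, 0.0, -0.0]
force: [-5.1, 0.6, 3.3]
grip_width: 0.589
grip_force: 2.4
time_s: 2.13
eef_pos: [407.8, -309.1, 85.9]
ee_rot: [-0.0, 1.0, 0.0, -0.0]
force: [-4.8, 0.0, 3.6]
grip_width: 0.581
grip_force: 2.4
time_s: 2.3
eef_pos: [407.9, -309.0, 85.8]
ee_rot: [0.0, 1.0, 0.0, 0.0]
force: [0.0, -0.4, 1.1]
grip_width: 0.585
grip_force: 0.0
```

```bash
python3 -m creep '[[[-1.2,0,0.3,0,0,0],[-2.2,1,0.3,0,0,-1.3],[-2.2,2.3,0.3,0,0,-1.3],[-2.2,3.6,0.3,0,0,-1.3],[-2.2,4.8,0.3,0,0,-1.3],[-2.2,5.3,0.3,0,0,-1.3],[-2.2,5.3,0.3,0,0,-1.3],[-1.7,5.3,0.3,0,0,-1.3],[-1.4,5.3,0.3,0,0,-1.3],[-1.2,5.3,0.3,0,0,-1.3],[-1,5.3,0.3,0,0,-1.3],[-0.8,5.3,0.3,0,0,-1.3],[-0.6,5.3,0.3,0,0,-1.3]]]';  python3 -m creep '[[[0.2,0,0,0,0,0]]]';python3 -m creep '[[[0.2,0,0,0,0,0]]]';python3 -m creep '[[[0.2,0,0,0,0,0]]]'; python3 -m creep '[[[0.2,0,0,0,0,0]]]'; python3 -m creep '[[[0,0,0,0,0,0],[0,0,0,0,0,0]]]'
```

```text
time_s: 3.38
eef_pos: [392.6, -176.8, 93.2]
ee_rot: [-0.0, 0.998, -0.057, -0.0]
force: [-3.6, 0.2, 1.3]
grip_width: 0.587
grip_force: 1.4
time_s: 3.47
eef_pos: [397.7, -176.7, 93.2]
ee_rot: [-0.0, 0.998, -0.057, -0.0]
force: [-1.4, 0.1, -0.7]
grip_width: 0.585
grip_force: 1.1
time_s: 3.55
eef_pos: [402.8, -176.6, 93.2]
ee_rot: [-0.0, 0.998, -0.057, -0.0]
force: [-2.7, 1.0, -0.9]
grip_width: 0.585
grip_force: 0.9
time_s: 3.63
eef_pos: [407.9, -176.6, 93.3]
ee_rot: [-0.0, 0.998, -0.057, -0.0]
force: [-0.7, 0.5, 0.1]
grip_width: 0.586
grip_force: 0.8
time_s: 3.72
eef_pos: [412.9, -176.6, 93.3]
ee_rot: [-0.0, 0.998, -0.057, -0.0]
force: [-1.1, 0.1, -1.2]
grip_width: 0.585
grip_force: 0.8
time_s: 3.88
eef_pos: [412.8, -176.6, 93.5]
ee_rot: [0.0, 0.998, -0.056, 0.0]
force: [-0.6, 0.0, -0.3]
grip_width: 0.585
grip_force: 0.0
```

```bash
python3 -m creep '[[[-1.2,0,0,0,0,0],[-2.4,1,0,0,0,1.3],[-2.4,2.3,0,0,0,1.3],[-2.4,3.6,0,0,0,1.3],[-2.4,4.8,0,0,0,1.3],[-2.4,5.66,0,0,0,1.3],[-2.4,5.66,0,0,0,1.3],[-1.7,5.66,0,0,0,1.3],[-1.4,5.66,0,0,0,1.3],[-1.2,5.66,0,0,0,1.3],[-1,5.66,0,0,0,1.3],[-0.8,5.66,0,0,0,1.3],[-0.6,5.66,0,0,0,1.3]]]';  python3 -m creep '[[[0.2,0,0,0,0,0]]]';python3 -m creep '[[[0.2,0,0,0,0,0]]]';python3 -m creep '[[[0.2,0,0,0,0,0]]]'; python3 -m creep '[[[0.2,0,0,0,0,0]]]'; python3 -m creep '[[[0,0,0,0,0,0],[0,0,0,0,0,0]]]'
```

```text
time_s: 4.97
eef_pos: [396.0, -35.1, 93.0]
ee_rot: [-0.001, 1.0, -0.0, -0.002]
force: [-8.7, -1.0, 5.8]
grip_width: 0.586
grip_force: 4.4
time_s: 5.05
eef_pos: [401.1, -35.1, 93.0]
ee_rot: [-0.001, 1.0, -0.0, -0.002]
force: [-8.0, 0.8, 6.5]
grip_width: 0.586
grip_force: 4.3
time_s: 5.13
eef_pos: [406.1, -35.2, 93.0]
ee_rot: [-0.001, 1.0, -0.0, -0.002]
force: [-8.8, -0.8, 5.9]
grip_width: 0.582
grip_force: 4.3
time_s: 5.22
eef_pos: [411.1, -35.2, 93.0]
ee_rot: [-0.001, 1.0, -0.0, -0.002]
force: [-9.3, 0.7, 5.8]
grip_width: 0.584
grip_force: 4.4
time_s: 5.3
eef_pos: [416.1, -35.2, 93.0]
ee_rot: [-0.001, 1.0, -0.0, -0.002]
force: [-7.6, -0.0, 6.2]
grip_width: 0.585
grip_force: 4.4
time_s: 5.47
eef_pos: [417.0, -35.4, 93.1]
ee_rot: [-0.0, 1.0, -0.0, -0.001]
force: [-1.5, 0.6, -2.1]
grip_width: 0.588
grip_force: 0.8
```

By feel the near block (y ≈ -35) is the filled one: about 8.4 N, against about 4.5 N and 1.5 N for the others. With vertical load taken into account, that gives about 0.82 kg. I'll push it forward.

```bash
python3 -m creep '[[[0.2,0,0,0,0,0.1],[0.5,0,0,0,0,0.22],[0.8,0,0,0,0,0.22],[1.1,0,0,0,0,0.22],[1.4,0,0,0,0,0.22],[1.7,0,0,0,0,0.22],[2,0,0,0,0,0.22],[2.3,0,0,0,0,0.22],[2.6,0,0,0,0,0.22],[2.9,0,0,0,0,0.22],[3.2,0,0,0,0,0.22],[3.5,0,0,0,0,0.22],[3.8,0,0,0,0,0.22],[4.1,0,0,0,0,0.22],[4.4,0,0,0,0,0.22],[4.6,0,0,0,0,0.22],[4.75,0,0,0,0,0.22],[4.8,0,0,0,0,0.22],[4.8,0,0,0,0,0.22]]]'
python3 -m creep '[[[-1,0,0,0,0,0],[-2,0,0,0,0,0],[-3,0,1,0,0,0],[-4,0,3,0,0,0],[-5,-1.5,4,0,0,1],[-6,-3,4,0,0,2],[-6,-3,4,0,0,2]]]'
cat > blk.py <<'E'
from h import *
def blocks(c):
    im=np.array(c["image"]); hsv=cv2.cvtColor(im,cv2.COLOR_RGB2HSV)
    roi=np.zeros(im.shape[:2],np.uint8); roi[150:250,283:460]=255
    m=((hsv[...,0]>8)&(hsv[...,0]<35)&(hsv[...,1]>25)&(hsv[...,2]>90)).astype(np.uint8)*255&roi
    m=cv2.morphologyEx(m,cv2.MORPH_CLOSE,np.ones((3,3),np.uint8))
    for k in cv2.findContours(m,cv2.RETR_EXTERNAL,cv2.CHAIN_APPROX_NONE)[0]:
        if cv2.contourArea(k)<300: continue
        r=cv2.minAreaRect(k); P=np.array([ray(c,*p,55)[:2] for p in cv2.boxPoints(r)]); e=P[1]-P[0]
        print(np.round(r[0],1),P.mean(0).round(1),np.linalg.norm(P-np.roll(P,1,0),axis=1)[:2].round(1),(np.degrees(np.arctan2(e[1],e[0]))+45)%90-45)
E
python3 - <<'E'
from blk import *
c=cap("top","top2.png"); blocks(c)
E
```

```text
time_s: 7.05
eef_pos: [537.9, -35.2, 93.6]
ee_rot: [0.0, 1.0, 0.01, 0.001]
force: [-1.3, -0.0, -0.4]
grip_width: 0.586
grip_force: 0.6
time_s: 7.63
eef_pos: [386.8, -112.1, 195.8]
ee_rot: [0.002, 0.995, 0.099, 0.003]
force: [0.8, -0.6, -0.8]
grip_width: 0.582
grip_force: 0.0
[427.5 216. ] [ 464.7 -309.3] [86.  88.9] 0.2159468315204336
[375.5 223.5] [ 439.9 -155.3] [150.6 187.3] 1.051877200235353
[335.5 172. ] [590.7 -34.5] [89.9 86.6] 1.094709802444811
```

View pics/top2.png

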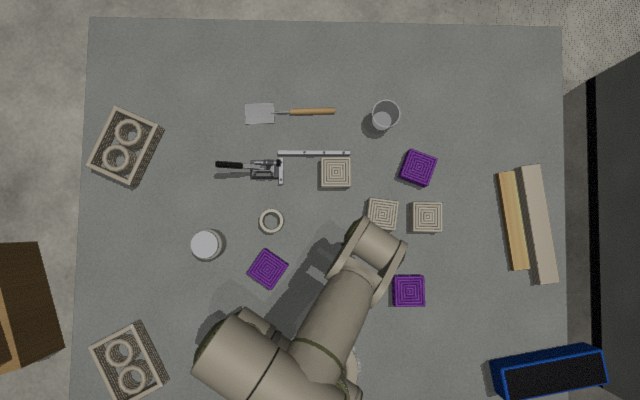

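Block A is now at (335.5,172) px, about 12 mm short of the far fence and square to it. The other two blocks are at (382,213) and (427,216), clear of the fixture. Next I push to the left.

```bash
python3 -m creep '[[[1.2,0,0,0,0,1.3],[2.4,0,0,0,0,2.6],[3.6,0,0,0,0,4],[4.8,-0.3,0,0,0,5.4],[6,-0.3,0,0,0,6.8],[7.2,-0.3,0,0,0,8.2],[8.1,-0.3,0,0,0,9.6],[8.1,-0.3,0,0,0,11],[8.1,-0.3,0,0,0,12.4],[8.1,-0.3,0,0,0,13.8],[8.1,-0.3,0,0,0,15],[8.1,-0.3,-1,0,0,16],[8.1,-0.3,-2.2,0,0,16],[8.1,-0.3,-3.4,0,0,16],[8.1,-0.3,-4.1,0,0,16],[8.1,-0.3,-4.1,0,0,16],[8.1,-0.3,-4.1,0,0,16]]]'; python3 -c "
from rig import ctrl; print(ctrl.sense()['joints'])"
```

```text
time_s: 9.1
eef_pos: [590.3, -117.7, 91.2]
ee_rot: [0.0, 0.7, 0.714, 0.0]
force: [-0.3, -0.0, -0.0]
grip_width: 0.585
grip_force: 0.0
[-3.91308591e-01  7.12305092e-01  1.46804394e+00  1.88469895e-04
  9.60452555e-01 -4.10502005e-01]
```

```bash
python3 -m creep '[[[0,0.4,0,0,0,0],[0,0.8,0,0,0,0],[-0.02,1.1,0,0,0,0],[-0.03,1.4,0,0,0,0],[-0.03,1.7,0,0,0,0],[-0.04,2,0,0,0,0],[-0.04,2.3,0,0,0,0],[-0.05,2.6,0,0,0,0],[-0.06,2.9,0,0,0,0],[-0.06,3.2,0,0,0,0],[-0.07,3.5,0,0,0,0],[-0.07,3.8,0,0,0,0],[-0.08,4.1,0,0,0,0],[-0.08,4.4,0,0,0,0],[-0.09,4.7,0,0,0,0],[-0.1,5,0,0,0,0],[-0.1,5.2,0,0,0,0],[-0.1,5.35,0,0,0,0],[-0.1,5.4,0,0,0,0]]]'
python3 - <<'E'
from blk import *
blocks(cap("top"))
E
for i in 1 2 3 4; do :; done; python3 -m creep '[[[0,0.05,0,0,0,0],[0,0.1,0,0,0,0]]]'; python3 -m creep '[[[0,0.05,0,0,0,0],[0,0.1,0,0,0,0]]]'
```

```text
time_s: 10.68
eef_pos: [588.1, 17.7, 92.5]
ee_rot: [0.002, 0.7, 0.714, 0.0]
force: [-0.8, -8.4, 3.3]
grip_width: 0.585
grip_force: 3.7
[427.5 217. ] [ 461.7 -309.3] [88.9 86.3] 1.0477260382647984
[382.1 213.7] [ 469.  -174.6] [88.1 88.9] -6.240987994867368
[313.5 199.1] [509.7  29.6] [174.  296.2] -0.18191303369360412
time_s: 10.9
eef_pos: [588.1, 19.7, 92.5]
ee_rot: [0.002, 0.7, 0.714, 0.0]
force: [0.1, -7.5, 3.8]
grip_width: 0.585
grip_force: 3.7
time_s: 11.07
eef_pos: [588.1, 22.2, 92.5]
ee_rot: [0.002, 0.7, 0.714, 0.0]
force: [0.7, -7.6, 4.8]
grip_width: 0.579
grip_force: 3.7
```

Still sliding freely, so I continue in small steps until the fence is felt.

```bash
python3 -m creep '[[[0,0.04,0,0,0,0],[0,0.08,0,0,0,0]]]'|grep -E "eef|^force"; python3 -m creep '[[[0,0.04,0,0,0,0],[0,0.08,0,0,0,0]]]'|grep -E "eef|^force"; python3 -m creep '[[[0,0.04,0,0,0,0],[0,0.08,0,0,0,0]]]'|grep -E "eef|^force"
```

```text
eef_pos: [588.1, 23.7, 92.5]
force: [-2.0, -14.7, 3.9]
eef_pos: [588.0, 24.0, 92.5]
force: [-4.3, -25.8, 5.0]
eef_pos: [588.0, 24.3, 92.7]
force: [-6.8, -37.8, 6.7]
```

```bash
python3 -m creep '[[[0,-0.5,0,0,0,0],[0,-1.2,0,0,0,0],[0,-1.4,1,0,0,0],[-0.5,-1.4,2.4,0,0,-1.3],[-1.5,-1.4,3.4,0,0,-2.6],[-2.5,-1.2,3.4,0,0,-4],[-3.4,-0.5,3.4,0,0,-5.4],[-3.4,0.5,3.4,0,0,-6.8],[-3.4,1.2,3.4,0,0,-8.2],[-3.4,1.8,3.4,0,0,-9.6],[-3.4,2.1,3.4,0,0,-11],[-3.4,2.1,3.4,0,0,-12.4],[-3.4,2.1,3.4,0,0,-13.8],[-3.4,2.1,3.4,0,0,-15.2],[-3.4,2.1,3.4,0,0,-16.6],[-3.4,2.1,2.4,0,0,-18],[-3.4,2.1,1.2,0,0,-18],[-3.4,2.1,0,0,0,-18],[-3.4,2.1,0,0,0,-18],[-3.4,2.1,0,0,0,-18]]]'
python3 - <<'E'
from h import *
c=cap("side"); cv2.imwrite("pics/s3.png",cv2.cvtColor(cv2.resize(np.array(c["image"])[150:320,180:400],None,fx=3,fy=3),cv2.COLOR_RGB2BGR))
E
```

```text
time_s: 13.23
eef_pos: [502.1, 81.4, 91.1]
ee_rot: [-0.0, 1.0, 0.01, -0.001]
force: [-0.3, 0.5, 0.3]
grip_width: 0.587
grip_force: 0.0
```

View pics/s3.png

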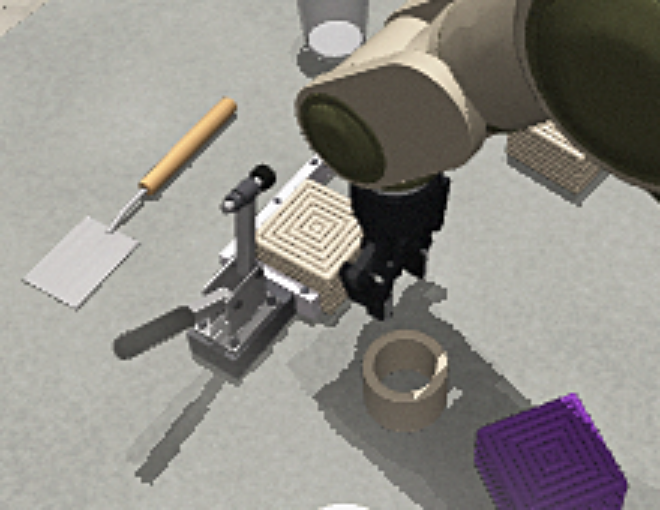

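The block sits against the side fence with the gripper behind it, clear of the tube.

```bash
python3 -m creep '[[[0.4,0,0,0,0,0],[0.8,0,0,0,0,0],[1.1,0,0,0,0,0],[1.25,0,0,0,0,0],[1.4,0,0,0,0,0],[1.5,0,0,0,0,0],[1.6,0,0,0,0,0]]]'|grep -E "eef|^force"; python3 -m creep '[[[0.06,0,0,0,0,0],[0.1,0,0,0,0,0]]]'|grep -E "eef|^force"; python3 -m creep '[[[0.05,0,0,0,0,0],[0.08,0,0,0,0,0]]]'|grep -E "eef|^force"; 
```

```text
eef_pos: [541.2, 81.0, 91.6]
force: [-11.0, -1.6, 8.9]
eef_pos: [543.8, 81.0, 91.6]
force: [-11.5, -0.9, 7.1]
eef_pos: [545.7, 81.1, 91.6]
force: [-9.3, -0.5, 8.5]
```

```bash
python3 -m creep '[[[0.04,0,0,0,0,0],[0.08,0,0,0,0,0]]]'|grep -E "eef|^force"; python3 -m creep '[[[0.03,0,0,0,0,0],[0.06,0,0,0,0,0]]]'|grep -E "eef|^force"
```

```text
eef_pos: [547.5, 81.1, 91.6]
force: [-17.3, -1.7, 14.5]
eef_pos: [547.7, 81.1, 91.6]
force: [-23.6, -2.8, 17.6]
```

```bash
python3 -m creep '[[[0.04,0,0,0,0,0],[0.06,0,0,0,0,0]]]'|grep -E "eef|^force"; python3 -m creep '[[[-0.5,0,0,0,0,0],[-1.5,0,0,0,0,0],[-1.6,-0.5,1,0,0,0],[-1.6,-1.3,2.4,0,0,1.3],[-1.6,-2.4,3.4,0,0,2.6],[-1.6,-3.5,3.4,0,0,4],[-1,-4.2,3.4,0,0,5.4],[0,-4.2,3.4,0,0,6.8],[1,-4.2,3.4,0,0,8.2],[1.8,-4.2,3.4,0,0,9.6],[1.8,-4.2,3.4,0,0,11],[1.8,-4.2,3.4,0,0,12.4],[1.8,-4.2,3.4,0,0,13.8],[1.8,-4.2,3.4,0,0,15.2],[1.8,-4.2,3.4,0,0,16.6],[1.8,-4.2,2.4,0,0,18],[1.8,-4.2,1.2,0,0,18],[1.8,-4.2,0,0,0,18],[1.8,-4.2,0,0,0,18],[1.8,-4.2,0,0,0,18]]]'
python3 - <<'E'
from blk import *
blocks(cap("top","top4.png"))
E
```

```text
eef_pos: [547.9, 81.2, 91.6]
force: [-32.3, -3.3, 24.4]
time_s: 16.37
eef_pos: [596.7, -24.0, 91.1]
ee_rot: [-0.001, 0.7, 0.714, -0.0]
force: [0.8, 0.1, 0.7]
grip_width: 0.579
grip_force: 0.0
[427.5 216.5] [ 463.2 -309.3] [85.9 86.3] 1.0477260382647984
[382.1 213.7] [ 469.  -174.5] [88.4 88.7] -6.522330327453524
[322.5 199.5] [508.9   2.7] [294.  236.1] 1.1020746560279093
```

```bash
python3 -m creep '[[[0,0.4,0,0,0,0],[0,0.8,0,0,0,0],[0,1.2,0,0,0,0],[0,1.5,0,0,0,0],[0,1.7,0,0,0,0],[0,1.8,0,0,0,0]]]'|grep -E "eef|^force";  python3 -m creep '[[[0,0.04,0,0,0,0],[0,0.08,0,0,0,0]]]'|grep -E "eef|^force"; python3 -m creep '[[[0,0.04,0,0,0,0],[0,0.08,0,0,0,0]]]'|grep -E "eef|^force"
```

```text
eef_pos: [596.9, 22.1, 91.1]
force: [0.1, -0.1, -0.9]
eef_pos: [597.0, 22.9, 90.9]
force: [-0.6, 0.0, -0.2]
eef_pos: [597.0, 23.8, 90.9]
force: [-1.4, -10.8, -0.0]
```

```bash
python3 -m creep '[[[0,0.04,0,0,0,0],[0,0.08,0,0,0,0]]]'|grep -E "eef|^force"; python3 -m creep '[[[0,-0.5,0,0,0,0],[0,-1.2,0,0,0,0],[0,-1.4,1,0,0,0],[0,-1.4,2.4,0,0,0],[0,-1.4,4,0,0,0],[0,-1.4,5.5,0,0,0],[0,-1.4,7,0,0,0],[0,-1.4,8,0,0,0],[0,-1.4,8,0,0,0]]]'|grep -E "eef|^force";
python3 -m creep '[[[0,1.4,0,0,0,0],[0,2.8,0,0,0,0],[0,4.2,0,0,0,0],[0,5.6,0,0,0,0],[0,7,0,0,0,0],[0,8.4,0,0,0,0],[0,9.8,0,0,0,0],[0,11.2,0,0,0,0],[0,12.6,0,0,0,0],[0,14,0,0,0,0],[0,14.8,0,0,0,0],[0,14.8,0,0,0,0],[0,14.8,0,0,0,0],[0,14.8,0,0,0,0]]]' 0 20
python3 - <<'E'
from blk import *
c=cap("top"); cv2.imwrite("pics/t5.png",cv2.cvtColor(cv2.resize(np.array(c["image"])[130:240,190:350],None,fx=4,fy=4),cv2.COLOR_RGB2BGR)); blocks(c)
E
```

```text
eef_pos: [597.0, 24.1, 91.0]
force: [-5.6, -20.9, 1.7]
eef_pos: [598.0, -8.7, 297.0]
force: [-0.2, 0.5, -0.3]
time_s: 19.33
eef_pos: [597.2, 360.9, 290.2]
ee_rot: [-0.0, 0.701, 0.714, -0.001]
force: [-0.1, -0.1, 1.0]
grip_width: -0.003
grip_force: 0.0
[427. 216.] [ 464.6 -307.8] [83.  88.9] 0.2159468315204336
[382.2 213.7] [ 469.  -174.8] [88.4 89.7] -6.240969837229422
[297.5 167.5] [602.1  78.9] [86.2 86.9] 1.3098914753144086
```

View pics/t5.png

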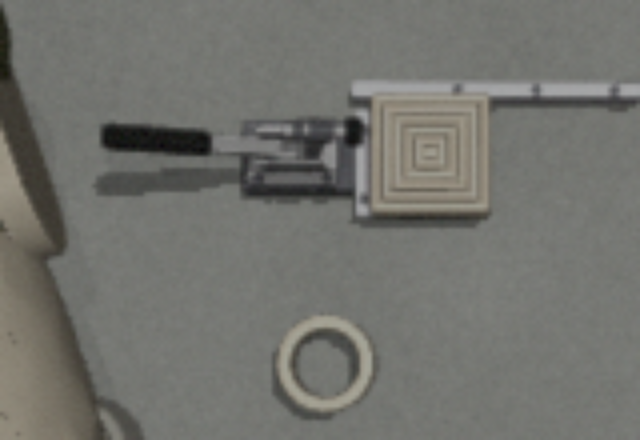

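The block is home: 602.1, 78.9 measured, against 602.3, 80.3 expected. The handle end is at crop (102,136), still laid back. Next I lower the closed fingers to its left.

```bash
python3 -m creep '[[[0,0,-1.2,0,0,0],[0,0,-2.4,0,0,0],[0,0,-3.6,0,0,0],[0,0,-4.7,0,0,0],[0,0,-5.08,0,0,0],[0,0,-5.08,0,0,0],[0,0,-5.08,0,0,0]]]'|grep -E "eef|^force"; python3 -m creep '[[[0,-0.5,0,0,0,0],[0,-0.9,0,0,0,0],[0,-1.1,0,0,0,0],[0,-1.28,0,0,0,0],[0,-1.5,0.43,0,0,0],[0,-1.71,0.86,0,0,0],[0,-1.98,1.21,0,0,0]]]'|grep -E "eef|^force"
```

```text
eef_pos: [597.6, 361.4, 165.3]
force: [0.1, -0.5, 0.3]
eef_pos: [596.8, 313.0, 195.9]
force: [-0.6, 7.7, -0.8]
```

```bash
python3 -m creep '[[[0,-0.27,0.35,0,0,0],[0,-0.59,0.64,0,0,0],[0,-0.91,0.93,0,0,0],[0.03,-1.29,1.15,0,0,0],[0.05,-1.67,1.38,0,0,0],[0.06,-2.08,1.54,0,0,0],[0.07,-2.5,1.69,0,0,0],[0.08,-2.94,1.77,0,0,0]]]'|grep -E "eef|^force"; python3 -m creep '[[[0,-0.22,0.05,0,0,0],[0,-0.44,0.08,0,0,0]]]'|grep -E "eef|^force"; python3 -m creep '[[[0,-0.12,0,0,0,0],[0,-0.24,0.02,0,0,0]]]'|grep -E "eef|^force"
```

```text
eef_pos: [599.3, 239.4, 241.7]
force: [0.2, 5.6, 4.0]
eef_pos: [599.3, 227.8, 242.4]
force: [1.4, 4.7, 3.2]
eef_pos: [599.0, 221.9, 241.2]
force: [1.4, 3.6, 3.1]
```

```bash
for i in 1; do python3 -m creep '[[[0,-0.08,0,0,0,0],[0,-0.16,0,0,0,0]]]'|grep -E "eef|^force"; done; python3 -m creep '[[[0,-0.06,0,0,0,0],[0,-0.12,0,0,0,0]]]'|grep -E "eef|^force"; python3 -m creep '[[[0,-0.04,0,0,0,0],[0,-0.08,0,0,0,0]]]'|grep -E "eef|^force"
```

```text
eef_pos: [598.9, 218.0, 240.9]
force: [0.6, 6.5, 4.1]
eef_pos: [599.0, 215.4, 241.1]
force: [0.7, 7.1, 5.5]
eef_pos: [598.9, 214.6, 241.3]
force: [1.7, 16.7, 3.7]
```

Force is rising near the stop. I press a little more, then retreat and look.

```bash
python3 -m creep '[[[0,-0.05,0,0,0,0],[0,-0.1,0,0,0,0]]]'|grep -E "eef|^force"; python3 -m creep '[[[0,0.5,0,0,0,0],[0,1.2,0,0,0,0],[0,2,0.5,0,0,0],[0,3.2,1,0,0,0],[0,4.4,1.5,0,0,0],[-0.5,5.6,1.5,0,0,0],[-1.5,6,1.5,0,0,0],[-1.5,6,1.5,0,0,0]]]'|grep -E "eef|^force"
python3 - <<'E'
from blk import *
c=cap("top"); blocks(c); s=cap("side")
a=cv2.resize(np.array(c["image"])[120:260,190:460],None,fx=2.9,fy=2.9)[:, :780]; b=cv2.resize(np.array(s["image"])[140:300,180:440],None,fx=1.2,fy=1.2)
cv2.imwrite("pics/t6.png",cv2.cvtColor(np.vstack([a[:400],np.pad(b[:192],((0,0),(0,780-b.shape[1]),(0,0)))]),cv2.COLOR_RGB2BGR))
O=np.array([602.3,80.3]);e=np.array([-.0194,1])
cv2.imwrite("pics/s6.png",cv2.cvtColor(cv2.resize(np.array(s["image"])[170:290,190:340],None,fx=5,fy=5),cv2.COLOR_RGB2BGR))
for y,z in((115,200),(115,70),(85,80),(0,59)): X=np.r_[O+y*e,z]; print(y,z,((proj(s,X)-[190,170])*5).round())
E
```

```text
eef_pos: [598.8, 214.1, 241.3]
force: [4.2, 29.4, 2.7]
eef_pos: [558.0, 363.0, 277.3]
force: [0.7, 0.6, 0.1]
[427.5 216. ] [ 464.7 -309.3] [86.  88.9] 0.2159468315204336
[382.1 213.7] [ 469.2 -174.6] [88.1 89.3] -6.240920693906737
[297.5 167.5] [602.1  78.9] [86.9 86.5] 1.0989164208107098
115 200 [290. 228.]
115 70 [323. 394.]
85 80 [358. 342.]
0 59 [458. 261.]
```

View pics/s6.png

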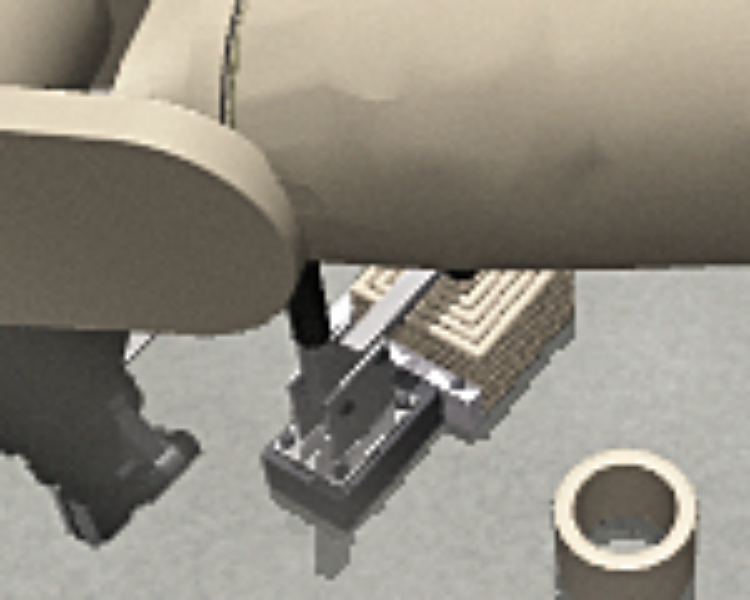

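View pics/t6.png

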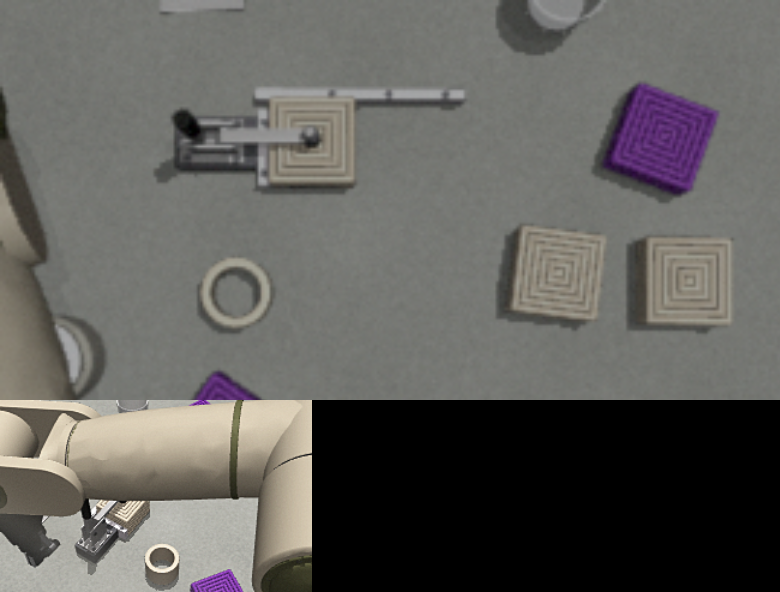

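The arm lies on the block with its foot at its centre. The handle stands up with its end at about (254,162) px. I check that against the predicted closed position before handing in.

```bash
python3 - <<'E'
from h import *
c=cap("top");O=np.array([602.3,80.3]);e=np.array([-.0194,1])
for a in(0,5,10):
    r=np.radians(a); X=np.r_[O+(115+130*np.sin(r))*e,70+130*np.cos(r)]; print(a,proj(c,X).round(1))
g=cv2.cvtColor(np.array(c["image"]),cv2.COLOR_RGB2GRAY); m=(g[154:166,246:264]<35)
print(np.argwhere(m).min(0)+[154,246],np.argwhere(m).max(0)+[154,246]); print(ctrl.sense()["time_s"])
E
```

```text
0 [252.2 160.4]
5 [248.  160.4]
10 [243.9 160.5]
[159 250] [165 258]
23.0333
```

```bash
python3 -c "
from rig import ctrl; print(ctrl.finish_job())"
```

```text
the job is handed in; nothing more can be done
None
```

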